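Seat and clamp the setting blade in the grinder's blade holder

ROBOT

A 6-joint arm with a two-finger parallel gripper is mounted at the origin on the work surface. World frame = base frame: x ahead of the robot, y to its left, z up, the work surface at z = 0. Lengths are in m, angles in rad, forces in N, time in s.
With the tool pointing down it reaches from about 0.275 to 0.725 m from the base axis. Payload 15.9 kg.
Tool frame: the origin (TCP) lies on the centre line of the jaws, within the pads' length; the fingertips stand robot.tip_reach ahead of it and the grasp point (between the pads) lies 8 mm behind it (robot.tip_reach is the distance from the TCP to the fingertips, in m); z points along the fingers, y is the line along which they close (so a half turn about z gives the same grasp; the last joint's range is limited). The gripper opens to 85 mm and grips with 20 to 120 N. Pads are 22 mm wide; open, the fingers measure 114 mm over their backs; the gripper's body (76 mm by 85 mm) begins 54 mm behind the grasp point. The pads swing forward as they close: fully open they stand 13 mm farther back than shut.
Start: joints at [-1.348, 0.213, -0.034, 1.323, 0, 1.571], TCP at [0.11, -0.488, 0.242] pointing down, gripper open.
Joint ranges: [-2.98, 2.98], [-0.74, 1.72], [-1.14, 1.35], [-2.1, 2.04], [-1.57, 1.44], [-3.14, 3.14]. Speed limits (rad/s): [1.89, 1.89, 2.39, 2.57, 3.14, 3.14].

INTERFACE

Orientations are given as a unit quaternion [x, y, z, w].
In Python, from rig import sensors, get_image, order, robot gives the robot as it stands.
- The arm moves only by the shell command python3 -m creep 'ROWS' [OPENING] [FORCE]. ROWS is a JSON object of lists of equal length, an entry for each row: "travel": the shift along the tool's x, y, z in units of 60 mm (1.0 is 60 mm), a list of three; "yaw": the turn about the tool's z in units of 8 degrees (1.0 is 8 degrees). In form: {"travel": [[dx, dy, dz], ...], "yaw": [yaw, ...]}. A call has 1 to 5 rows; each row is the pose to reach, as a shift and turn from the pose commanded when the call began, along the tool's axes at that moment; what a row does not reach only later rows make up. A row lasts 1/8 s, in which the tool goes at most 62.5 mm and 10.7 degrees, less where a joint would pass 70% of its speed; a pose out of reach is approached as far as the arm can. A call with a gripper value outside its range is refused whole. OPENING is the opening, from 0 (shut) to 1 (fully open), set as the call begins (- or left out, the last holds). The fingers move at their own pace and stop on an object; FORCE is the grip in N (left out, the last holds). Time passes only in rows, so rows that repeat a pose let the fingers close. It gives the time, the measured TCP pose, the force, the opening and the grip force at its end, in the units of the state.
- sensors.state(): the state, without advancing time (a new reading comes with each control period).
- get_image(name): name is "scene" or "top" or "wrist"; returns a dict with "color" (480x640x3 uint8, red, green, blue), "fx", "fy", "cx", "cy" (pixels), "k1" (the pictures are not rectified: a ray, as slopes to the right and down, at radius r is drawn at 1 + k1 r^2 times it, then the intrinsics apply), "pose" (4x4, takes a point from camera to world coordinates). Camera axes: x right, y down, z forward; pixel columns grow to the right and rows downward; lengths in m; the calibration is good to about 2 mm. A picture is of the moment at which its call begins. There is no depth.
- order.close_job(): hands the job in; it is judged then, once.
The state is a dict: "clock": time; "q": joint angles; "joint_velocities": joint speeds; "tau": joint torques, N m; "tcp_pos": TCP position; "orientation": TCP orientation; "ft_force": force on the tool from outside, world axes, zero at the start; "torque": the same for the moment, N m; "opening": finger opening in m; "finger_force": force on a finger pad.
Only numpy, scipy, OpenCV 4.12 (cv2) and the standard library are available. Lean on these libraries where they do the work, as an engineer would, in place of code of your own. Each camera call takes 0.05 s, during which the arm holds its last target. There are 200 camera calls.

TASK

Slide the loose steel setting blade, nose first, into the slot of the teal clamp holder until its red end is up against the holder's face. Only then turn both black clamp knobs clockwise to their end stops. Leave the oil bottle, the brass collet and the ring gauge where they stand.

Things in the scene. Friction and masses are not known exactly. Their poses are not given: they have to be found in the camera images.
- holder: teal clamp holder, fixed to the bench. Origin: on the slot's centre line at the mouth plane, at bench height; slot runs along +y, z up. Flat bed, top at z 10 mm, x -100 to +45, y -215 to +175. Clamp block on it: y 0 (flat front face with the mouth) to 175, x -60 to +44, roof top at z 36. Slot under the roof: 47 wide (x -23.5 to +23.5), 8 high (z 10 to 18), open at the back
- fence (a point): point on the top inner edge of the aluminium fence, in front of the slot, at holder x +23.5, y -110, z 18 mm. The fence stands on the bed, 8 mm above it, x +23.5 to +43.5, y -210 to the block. Its inner face (facing holder -x) continues as the slot's +x wall, so a blade lying along it is in line with the slot. The slot's -x wall has a slanted lead-in, open to about x -33 at the mouth
- mouth (a point): middle of the slot mouth on the bed (10 mm above the bench), axes as the holder's
- blade: loose setting blade, about 240 g, lying flat on the bed before the slot, 135 mm long (y), 44 wide (x): steel plate 6 thick, y -32.5 to +67.5 (nose at +y, roughly towards the slot), and red end block 20 high, y -67.5 to -32.5. Origin: centre of its underside; z up. Home = red block's front face against the holder's front face, plate inside the slot
- shoulder (a point): centre of the lower edge of the red block's front face (where the plate begins), on the underside of the blade; coincides with point mouth to within about 3 mm when home
- back (a point): centre of the lower edge of the red block's flat back face, 35 mm behind shoulder: the face to push on, 44 wide and 20 high
- knob_front (a joint): angle in rad of the front of two black clamp knobs on the holder's roof, 45 mm behind the mouth on its centre line. 0 = bar-shaped grip along the holder's x axis; grows as it turns clockwise seen from above; hard end stop (clamped) at 1.4. Starts between 0 and 0.35; stays where left
- knob_rear (a joint): angle in rad of the rear of two black clamp knobs on the holder's roof, 140 mm behind the mouth on its centre line. 0 = bar-shaped grip along the holder's x axis; grows as it turns clockwise seen from above; hard end stop (clamped) at 1.4. Starts between 0 and 0.35; stays where left
- knob_front_grip (a point): point on the axis of the front clamp knob at the height to grip; 7 mm below the top of its bar grip, which is 42 mm long, 14 wide and 32 high and stands on a 44 mm disc; 73 mm above the bench
- knob_rear_grip (a point): point on the axis of the rear clamp knob at the height to grip; 7 mm below the top of its bar grip, which is 42 mm long, 14 wide and 32 high and stands on a 44 mm disc; 73 mm above the bench
- oil: small amber oil bottle with red cap, 36 mm diameter, 85 high, bystander; origin under its centre
- collet: brass collet standing upright, 38 mm diameter, 65 high, bystander; origin under its centre
- ring_gauge: dark steel ring gauge lying flat, 40 mm diameter, 18 high, bystander; origin under its centre
There are look-alikes about, which are no part of the job. Of the things like the blade, leave any that is pink or purple; of the rest the larger one is meant.

How it is judged:
On the way, in this order (a step that is already met when the one before it is completed fails the run):
1. the blade is home in the slot, its red end against the holder's face (y of shoulder in the frame of mouth above -0.004 m and x of shoulder in the frame of mouth between -0.005 and 0.005 m and z of shoulder in the frame of mouth between -0.004 and 0.004 m and angle between the y axis of blade and the y axis of holder, either way round below 0.06 rad), for 0.2 s.
2. both clamp knobs are turned to their end stops (value of joint each of knob_front, knob_rear above 1.28 rad), for 0.2 s.
At the end, for the whole second after the job is handed in: The blade lies flat in the slot, in line with it (within 0.06 rad and 5 mm sideways), the red block's front face within 4 mm of the holder's face, at rest; both knobs at 1.28 rad or more (stop at 1.4); the bottle, collet and ring gauge within 15 mm of where they started (all of step 1 and all of step 2 and distance of each of oil, collet, ring_gauge from where it was at the start of the episode below 0.015 m and linear speed of blade below 0.01 m/s); the robot touches nothing.
It fails at once if a clamp knob is turned down (past 0.7 rad) while the blade is not home (more than 6 mm short) (value of joint any of knob_front, knob_rear above 0.7 rad and y of shoulder in the frame of mouth below -0.006 m).
It fails at once if a bystander is knocked over or moved more than 30 mm (distance of any of oil, collet, ring_gauge from where it was at the start of the episode above 0.03 m or angle between any of oil, collet, ring_gauge's own z axis and vertical above 0.5 rad).
It also fails if it takes over 67 s, if anything falls off the work surface, if the arm or the gripper's body presses on something with over 40 N, if the wrist force passes 120 N, or if a joint passes its speed limit or range.

## Working session

There is one attempt and no reset: what is moved stays moved. The work goes in short steps, Python scripts to look and compute and a shell command to move; the robot and the scene stay as the last step left them, time stands still between calls to the robot, and variables do not carry over. Pictures are saved under pics/ and viewed, at most 13 in all, crops included, and the job is handed in when it is done.

```bash
ls; mkdir -p pics; cat > h.py <<'E'
import numpy as np, cv2
from rig import sensors, get_image, robot
def K(im): return np.array([[im['fx'],0,im['cx']],[0,im['fy'],im['cy']],[0,0,1.]]), np.array([im['k1'],0,0,0.])
def px2w(im,uv,z):
    k,d=K(im); n=cv2.undistortPoints(np.array(uv,float).reshape(-1,1,2),k,d).reshape(-1,2)
    T=np.array(im['pose']); r=np.c_[n,np.ones(len(n))]@T[:3,:3].T; o=T[:3,3]
    z=np.broadcast_to(z,len(n)); return o+r*((z-o[2])/r[:,2])[:,None]
def w2px(im,P):
    k,d=K(im); T=np.linalg.inv(np.array(im['pose'])); 
    return cv2.projectPoints(np.array(P,float).reshape(-1,3),cv2.Rodrigues(T[:3,:3])[0],T[:3,3],k,d)[0].reshape(-1,2)
def save(im,n): cv2.imwrite(n,im['color'][:,:,::-1])
E
python3 - <<'E'
from h import *
import pickle
for n in ['top','scene']:
    im=get_image(n); save(im,f'pics/{n}0.png'); pickle.dump(im,open(n+'0.pkl','wb')); print(n,im['fx'],im['cx'],im['cy'],im['k1'],np.round(im['pose'],3).tolist())
print(sensors.state(), robot.tip_reach)
E
```

```text
pics
top 436.84114014473914 324.5476724916691 239.0471629925185 -0.05242649658564296 [[0.019, -0.99, 0.14, 0.461], [-0.999, -0.015, 0.03, 0.004], [-0.028, -0.141, -0.99, 0.856], [0.0, 0.0, 0.0, 1.0]]
scene 568.4916207342917 324.1202277132251 247.72454321080542 0.056697764111724044 [[-0.868, 0.29, -0.403, 0.905], [0.496, 0.487, -0.719, 0.638], [-0.012, -0.824, -0.567, 0.588], [0.0, 0.0, 0.0, 1.0]]
{'clock': 0.1, 'q': array([-1.34801196e+00,  2.13314619e-01, -3.49589239e-02,  1.32349853e+00,
        4.78485307e-06,  1.57079997e+00]), 'joint_velocities': array([ 9.20299216e-04, -1.46366085e-03,  6.27489302e-04, -6.88114238e-05,
       -4.62325244e-04,  7.38602704e-04]), 'tau': array([ 1.18887179e-03, -6.87246895e+01,  4.87806273e+01,  1.21003800e-02,
        1.02197657e-04, -8.54896911e-06]), 'tcp_pos': array([ 0.1104124 , -0.48736888,  0.24187666]), 'orientation': array([ 9.93802388e-01,  1.11160137e-01, -5.18563688e-05, -4.85116633e-04]), 'ft_force': array([-0.23779307,  0.28426422,  0.4470358 ]), 'torque': array([ 0.02488298,  0.02613139, -0.00531776]), 'finger_force': 0.0, 'opening': 0.0855626290677849} 0.011
```

View pics/top0.png

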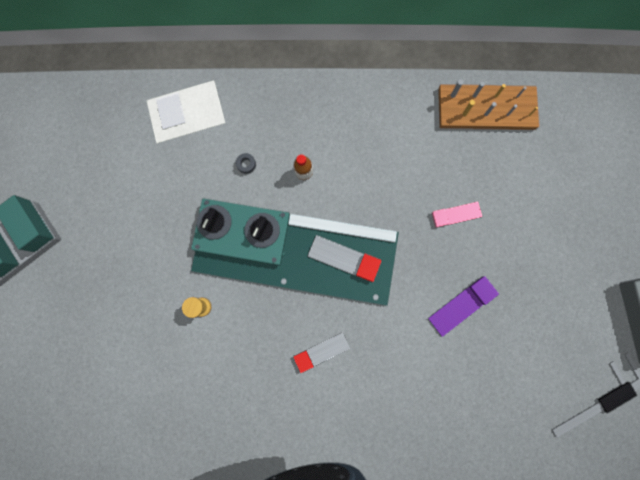

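View pics/scene0.png

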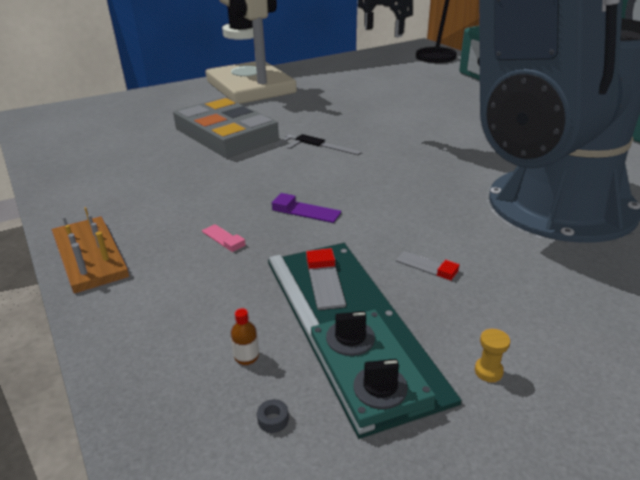

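Blade-like things in top: steel/red on the bed (345,258), smaller steel/red on the bench (321,353), purple (463,306), pink (457,215). The one on the bed fits: it is not pink or purple, and it is the larger of the two steel ones. I'll confirm that in a crop.

```bash
python3 - <<'E'
from h import *
im=get_image('top'); c=im['color'][190:310,185:405,::-1]
cv2.imwrite('pics/crop1.png',cv2.resize(c,None,fx=3.6,fy=3.6,interpolation=cv2.INTER_CUBIC)[:, :792])
E
```

```text
(no output)
```

View pics/crop1.png

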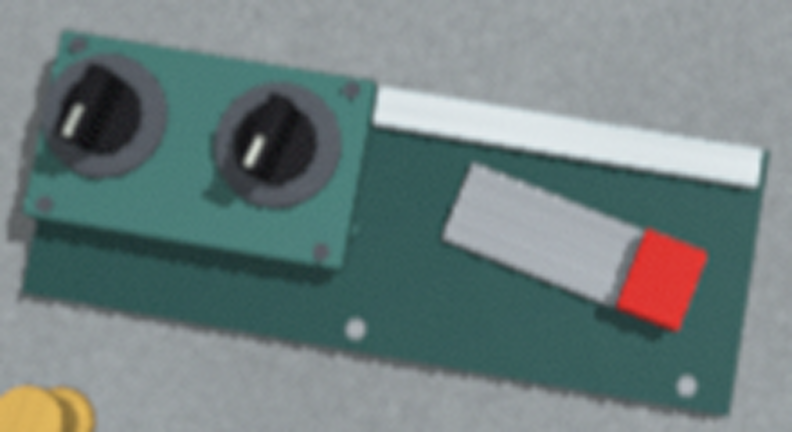

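```bash
cat > fit.py <<'E'
from h import *
def fit(im,uv,loc):
    """rigid 2D pose (x,y,th) from pixels and local points (z is above bench)"""
    loc=np.array(loc,float)/1000; W=px2w(im,uv,loc[:,2])[:,:2]; L=loc[:,:2]
    a=L-L.mean(0); b=W-W.mean(0); th=np.arctan2((a[:,0]*b[:,1]-a[:,1]*b[:,0]).sum(),(a*b).sum())
    R=np.array([[np.cos(th),-np.sin(th)],[np.sin(th),np.cos(th)]]); t=W.mean(0)-R@L.mean(0)
    return t,th,R,((W-t-L@R.T)@R*1000).round(1)
E
python3 - <<'E'
from fit import *
import pickle
im=pickle.load(open('top0.pkl','rb'))
c=lambda p:(np.array(p)+.5)/3.6-.5+[185,190]
t,th,R,r=fit(im,c([(65,30),(375,80),(340,268),(28,215),(767,150),(728,415),(22,297),(375,125),(758,188)]),
 [(44,175,36),(44,0,36),(-60,0,36),(-60,175,36),(45,-215,10),(-100,-215,10),(-100,175,10),(23.5,0,18),(23.5,-210,18)])
print('holder',t,np.degrees(th),r.tolist())
tb,tb_h,Rb,rb=fit(im,c([(472,163),(443,238),(647,228),(708,254),(680,332),(617,305)]),[(22,67.5,16),(-22,67.5,16),(22,-32.5,30),(22,-67.5,30),(-22,-67.5,30),(-22,-32.5,30)])
print('blade',tb,np.degrees(tb_h),rb.tolist())
f=lambda L:(R.T@(np.array(L)-t)*1000).round(1)
print('blade origin in holder',f(tb),'shoulder',f(tb+Rb@[0,-.0325]),'rel deg',np.degrees(tb_h-th))
np.savez('holder.npz',t=t,th=th,R=R)
for y in (.045,.140): print('knob',t+R@[0,y])
# knob axis check: bar ends px of top
for n,p in dict(front=[(240,165),(292,100)],rear=[(62,137),(120,75)]).items():pass
for n,p in dict(oil=(303,162),collet=(195,308),ring=(246,163)).items(): print(n,f(px2w(im,[p],.03)[0,:2]))
E
```

```text
holder [0.58554734 0.10395501] -8.614485063981471 [[-0.4, -2.5], [-0.4, 1.3], [1.8, 1.4], [1.7, -3.8], [0.1, 2.5], [0.7, 2.1], [-1.4, -0.7], [-1.0, -0.6], [-1.1, 0.2]]
blade [ 0.54325492 -0.00865611] -20.922750676090438 [[-0.2, 0.5], [0.3, -0.4], [0.2, 0.2], [-0.7, 0.4], [-0.3, -0.7], [0.6, 0.0]]
blade origin in holder [ -24.9 -117.7] shoulder [ -31.9 -149.4] rel deg -12.308265612108965
knob [0.59228768 0.14844735]
knob [0.60651728 0.24237561]
oil [147.7  -7.4]
collet [-166.7  145.2]
ring [127.9 103.8]
```

```bash
cat > go.py <<'E'
from h import *
from scipy.spatial.transform import Rotation as Ro
def rel(target, ydir_deg):
    """travel/yaw in move units from the measured pose to TCP target with tool y along ydir (mod 180)"""
    s=sensors.state(); R=Ro.from_quat(s['orientation']).as_matrix()
    d=R.T@(np.array(target)-s['tcp_pos'])/.06
    cur=np.degrees(np.arctan2(R[1,1],R[0,1])); y=-((ydir_deg-cur+90)%180-90)
    print('travel',d.round(3),'yaw',round(y/8,3),'tool y',round(cur,2),'tcp',s['tcp_pos'].round(4),'tilt',R[:2,2].round(4),'q6',s['q'][5].round(2),'t',s['clock'])
E
python3 - <<'E'
from go import *
a=np.radians(-20.92);R=np.array([[np.cos(a),-np.sin(a)],[np.sin(a),np.cos(a)]])
p=np.array([.5433,-.0087])+R@[0,-.052]; print(p); rel([*p,.12],-20.92)
E
```

```text
[ 0.52473267 -0.05727215]
travel [ 8.319 -5.464  2.037] yaw -7.039 tool y -77.23 tcp [ 0.1104 -0.4874  0.2419] tilt [-0.0002  0.0008] q6 1.57 t 0.15
```

```bash
python3 -m creep '{"travel":[[0.82,-0.54,0.1],[1.64,-1.08,0.2],[2.46,-1.62,0.3],[3.28,-2.16,0.4],[4.1,-2.7,0.5]],"yaw":[-0.7,-1.4,-2.1,-2.8,-3.5]}' 1 60
python3 -c "
from go import *
rel([.5247,-.0573,.12],-20.92)"
```

```text
clock: 0.78
tcp_pos: [0.3155, -0.2737, 0.2121]
orientation: [0.937, 0.35, 0.0, 0.0]
ft_force: [0.4, -1.3, -0.0]
opening: 0.0851
finger_force: 0.0
travel [ 4.997 -0.441  1.535] yaw -3.519 tool y -49.07 tcp [ 0.3155 -0.2737  0.2121] tilt [ 0.0001 -0.0001] q6 1.71 t 0.775
```

```bash
python3 -m creep '{"travel":[[0.98,-0.09,0.2],[1.96,-0.18,0.4],[2.94,-0.26,0.6],[3.92,-0.35,0.8],[4.9,-0.44,1.0]],"yaw":[-0.7,-1.4,-2.1,-2.8,-3.5]}'
python3 -m creep '{"travel":[[0,0,0],[0,0,0]],"yaw":[0,0]}'
python3 - <<'E'
from go import *
rel([.5247,-.0573,.12],-20.92)
im=get_image('wrist'); save(im,'pics/w1.png')
import pickle; pickle.dump(im,open('w1.pkl','wb'))
E
```

```text
clock: 1.4
tcp_pos: [0.5211, -0.0616, 0.1518]
orientation: [0.824, 0.566, -0.0, 0.0]
ft_force: [0.5, -2.3, 0.2]
opening: 0.0852
finger_force: 0.0
clock: 1.65
tcp_pos: [0.5196, -0.0633, 0.152]
orientation: [0.825, 0.565, -0.0, -0.0]
ft_force: [-0.4, 0.1, 0.1]
opening: 0.0852
finger_force: 0.0
travel [0.125 0.043 0.534] yaw -0.039 tool y -21.24 tcp [ 0.5196 -0.0633  0.152 ] tilt [-0.0009 -0.0001] q6 1.82 t 1.65
```

View pics/w1.png

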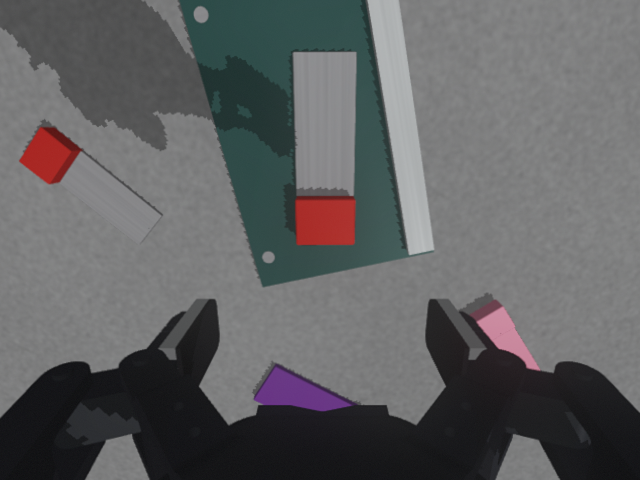

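The wrist view shows the blade at (325,150) with its red block top around (326,221). The fence's inner edge runs from (408,254) to (368,0), and the bed corner is at (263,287).

```bash
python3 - <<'E'
from fit import *
import pickle
from go import rel
im=pickle.load(open('w1.pkl','rb'))
tb,hb,Rb,rb=fit(im,[(293,52),(356,52),(354,197),(355,244),(297,245.5),(296,199)],[(-22,67.5,16),(22,67.5,16),(22,-32.5,30),(22,-67.5,30),(-22,-67.5,30),(-22,-32.5,30)])
print('blade',tb,np.degrees(hb),rb.tolist())
W=px2w(im,[(408,254),(368,0),(434,250),(263,287)],[.018,.018,.018,.010])[:,:2]
d=W[1]-W[0]; print('fence dir deg',np.degrees(np.arctan2(-d[0],d[1])))
h=np.load('holder.npz'); print(((W-h['t'])@h['R']*1000).round(1))
p=tb+Rb@[0,-.052]; print(p); rel([*p,.028],np.degrees(hb))
E
```

```text
blade [ 0.54311804 -0.00809279] -20.636371652734404 [[0.6, -0.6], [-0.2, -1.0], [-1.4, 1.1], [-0.1, 0.6], [0.4, -0.2], [0.7, 0.1]]
fence dir deg -9.0542227523717
[[  22.1 -208.4]
 [  23.5  -28.1]
 [  42.7 -209.6]
 [ -99.9 -214. ]]
[ 0.52479138 -0.05675626]
travel [0.143 0.04  2.073] yaw -0.082 tool y -21.29 tcp [ 0.5195 -0.0639  0.1524] tilt [-0.0004 -0.0002] q6 1.82 t 1.7
```

```bash
python3 -m creep '{"travel":[[0.07,0.02,0.5],[0.14,0.04,1.0],[0.14,0.04,1.5],[0.14,0.04,1.8],[0.14,0.04,1.8]],"yaw":[-0.08,-0.08,-0.08,-0.08,-0.08]}'
python3 -m creep '{"travel":[[0,0,0.14],[0,0,0.27],[0,0,0.27]],"yaw":[0,0,0]}'
python3 -c "
from go import *
rel([.5248,-.0568,.028],-20.7);print(sensors.state()['ft_force'])"
```

```text
clock: 2.33
tcp_pos: [0.524, -0.0573, 0.0438]
orientation: [0.823, 0.568, -0.001, -0.001]
ft_force: [0.5, 0.0, 0.7]
opening: 0.0853
finger_force: 0.0
clock: 2.7
tcp_pos: [0.525, -0.0564, 0.0278]
orientation: [0.822, 0.569, -0.0, -0.0]
ft_force: [0.2, 0.2, 0.1]
opening: 0.085
finger_force: 0.0
travel [-0.008 -0.001 -0.003] yaw 0.012 tool y -20.6 tcp [ 0.525  -0.0564  0.0278] tilt [-0.0006  0.0001] q6 1.82 t 2.7
[0.23595799 0.24066181 0.09025826]
```

```bash
python3 -m creep '{"travel":[[0,0,0],[0,0,0],[0,0,0],[0,0,0],[0,0,0]],"yaw":[0,0,0,0,0]}' 0.3 40
python3 -m creep '{"travel":[[0,0,0],[0,0,0],[0,0,0],[0,0,0],[0,0,0]],"yaw":[0,0,0,0,0]}' 
python3 - <<'E'
from go import *
h=np.load('holder.npz'); t,R=h['t'],h['R']
s=sensors.state(); print((R.T@(s['tcp_pos'][:2]-t)*1000).round(1))
# blade aligned, TCP 19.5 behind shoulder, stop with nose 15 mm short of the mouth
p=t+R@[0.5,-.115-.0195]if 0 else t+R@[0.0005,-.115-.0195]
rel([*p,.028],-8.8)
im=get_image('wrist'); save(im,'pics/w2.png')
E
```

```text
clock: 3.32
tcp_pos: [0.5255, -0.0563, 0.0285]
orientation: [0.822, 0.569, 0.0, 0.0]
ft_force: [-2.4, 0.3, 5.0]
opening: 0.0428
finger_force: 40.7
clock: 3.95
tcp_pos: [0.5255, -0.0563, 0.0285]
orientation: [0.822, 0.569, 0.0, 0.0]
ft_force: [-1.6, 0.2, 5.0]
opening: 0.0427
finger_force: 40.7
[ -35.4 -167.5]
travel [0.662 0.471 0.009] yaw -1.474 tool y -20.59 tcp [ 0.5255 -0.0563  0.0285] tilt [ 0.0005 -0.0001] q6 1.82 t 3.95
```

View pics/w2.png

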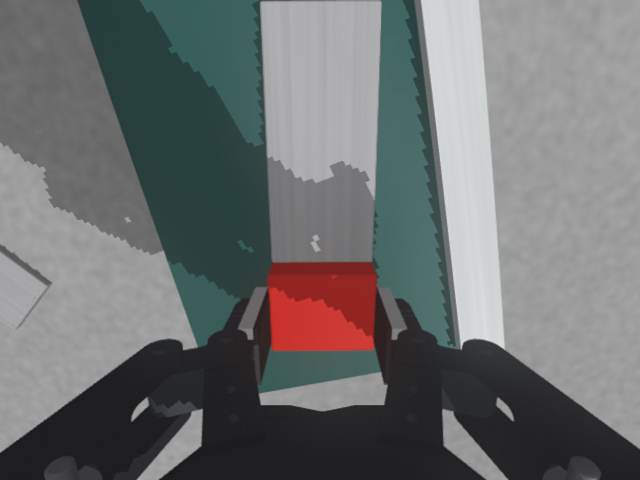

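```bash
python3 -m creep '{"travel":[[0.13,0.09,0],[0.26,0.19,0],[0.4,0.28,0],[0.53,0.38,0],[0.66,0.46,0]],"yaw":[-0.3,-0.6,-0.9,-1.2,-1.48]}'
python3 -m creep '{"travel":[[0,0,0],[0,0,0]],"yaw":[0,0]}' 
python3 - <<'E'
from go import *
h=np.load('holder.npz'); t,R=h['t'],h['R']
s=sensors.state(); print((R.T@(s['tcp_pos'][:2]-t)*1000).round(1))
rel([*(t+R@[0.0005,-.0195]),.028],-8.8)
im=get_image('wrist'); save(im,'pics/w3.png')
import pickle; pickle.dump(im,open('w3.pkl','wb'))
E
```

```text
clock: 4.62
tcp_pos: [0.5652, -0.0294, 0.0285]
orientation: [0.759, 0.651, -0.0, 0.0]
ft_force: [-4.2, -5.2, 8.4]
opening: 0.0426
finger_force: 40.9
clock: 4.88
tcp_pos: [0.5658, -0.0288, 0.0286]
orientation: [0.759, 0.651, 0.001, 0.0]
ft_force: [3.3, 2.4, 3.8]
opening: 0.043
finger_force: 41.1
[   0.4 -134.2]
travel [ 1.912 -0.002  0.011] yaw 0.005 tool y -8.76 tcp [ 0.5658 -0.0288  0.0286] tilt [0.0015 0.0004] q6 1.67 t 4.875
```

View pics/w3.png

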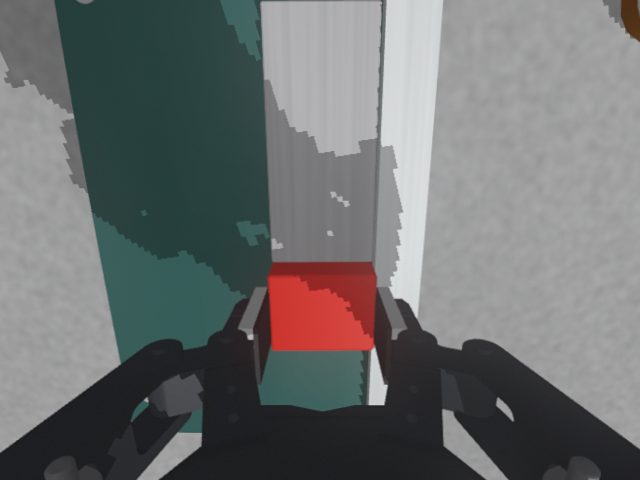

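The blade now lies parallel to the fence at a gap of about 1–2 mm: its right edge at (381,5)–(376,262), next to the fence's inner edge at (384,0)–(370,400). Sliding in.

```bash
python3 -m creep '{"travel":[[0.12,0,0],[0.24,0,0],[0.36,0,0],[0.48,0,0],[0.6,0,0]],"yaw":[0,0,0,0,0]}'
python3 -m creep '{"travel":[[0.1,0,0],[0.2,0,0],[0.3,0,0],[0.4,0,0],[0.5,0,0]],"yaw":[0,0,0,0,0]}'
python3 -c "
from go import *
h=np.load('holder.npz'); t,R=h['t'],h['R']
s=sensors.state(); print((R.T@(s['tcp_pos'][:2]-t)*1000).round(1),R.T@s['ft_force'][:2],s['ft_force'][2])
rel([*(t+R@[0.0005,-.0195]),.028],-8.8)"
```

```text
clock: 5.55
tcp_pos: [0.5705, 0.0057, 0.0285]
orientation: [0.759, 0.651, -0.001, 0.001]
ft_force: [-1.4, -7.6, 9.0]
opening: 0.0426
finger_force: 41.7
clock: 6.18
tcp_pos: [0.5751, 0.0353, 0.0285]
orientation: [0.759, 0.651, -0.001, 0.001]
ft_force: [-1.7, -8.0, 9.8]
opening: 0.0432
finger_force: 41.7
[ -0.  -69.4] [-0.48528212 -8.11653899] 9.765255060154324
travel [0.832 0.005 0.007] yaw -0.002 tool y -8.82 tcp [0.5751 0.0353 0.0285] tilt [ 0.0003 -0.0021] q6 1.79 t 6.175
```

```bash
python3 -m creep '{"travel":[[0.14,0,0],[0.28,0,0],[0.42,0,0],[0.56,0,0],[0.68,0,0]],"yaw":[0,0,0,0,0]}'
python3 -m creep '{"travel":[[0.04,0,0],[0.08,0,0],[0.12,0,0],[0.16,0,0]],"yaw":[0,0,0,0]}'
python3 -c "
from go import *
h=np.load('holder.npz'); t,R=h['t'],h['R']
s=sensors.state(); print((R.T@(s['tcp_pos'][:2]-t)*1000).round(1),R.T@s['ft_force'][:2],s['ft_force'][2])"
```

```text
clock: 6.8
tcp_pos: [0.5813, 0.0757, 0.0285]
orientation: [0.759, 0.651, -0.001, 0.001]
ft_force: [-0.3, -8.4, 10.7]
opening: 0.0428
finger_force: 41.8
clock: 7.3
tcp_pos: [0.5828, 0.085, 0.0285]
orientation: [0.759, 0.651, -0.001, 0.001]
ft_force: [-0.5, -7.5, 10.3]
opening: 0.0425
finger_force: 41.8
[  0.1 -19.2] [ 0.67415261 -7.4987095 ] 10.327663771790252
```

```bash
python3 -m creep '{"travel":[[0.03,0,0],[0.06,0,0],[0.06,0,0]],"yaw":[0,0,0]}'
python3 -m creep '{"travel":[[0.03,0,0],[0.06,0,0],[0.06,0,0]],"yaw":[0,0,0]}'
python3 - <<'E'
from go import *
im=get_image('wrist'); save(im,'pics/w4.png')
E
```

```text
clock: 7.68
tcp_pos: [0.583, 0.0864, 0.0285]
orientation: [0.76, 0.65, -0.002, 0.002]
ft_force: [-4.0, -24.5, 15.3]
opening: 0.043
finger_force: 42.3
clock: 8.05
tcp_pos: [0.5829, 0.0866, 0.0285]
orientation: [0.76, 0.649, -0.005, 0.004]
ft_force: [-7.5, -49.5, 21.6]
opening: 0.0427
finger_force: 43.0
```

View pics/w4.png

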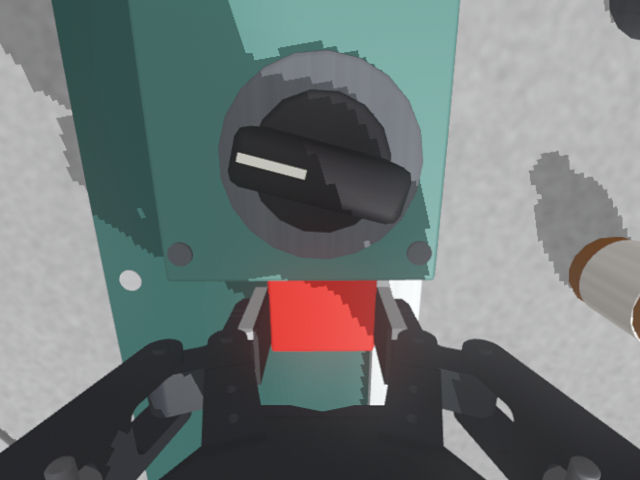

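The red block's face is flush against the holder's face (y≈280 px), and the push force has reached 50 N with no more movement. I'll ease off, release and lift.

```bash
python3 -m creep '{"travel":[[-0.08,0,0],[-0.09,0,0],[-0.09,0,0]],"yaw":[0,0,0]}'
python3 -m creep '{"travel":[[0,0,0],[0,0,0],[0,0,0],[0,0,0],[0,0,0]],"yaw":[0,0,0,0,0]}' 1
python3 -m creep '{"travel":[[0,0,-0.3],[0,0,-0.8],[0,0,-1.4],[0,0,-2.0],[0,0,-2.0]],"yaw":[0,0,0,0,0]}'
python3 - <<'E'
from go import *
im=get_image('wrist'); save(im,'pics/w5.png')
import pickle; pickle.dump(im,open('w5.pkl','wb'))
h=np.load('holder.npz'); t,R=h['t'],h['R']
print(w2px(im,[[*(t+R@[x,0]),z] for x,z in ((-.0235,.01),(.0235,.01),(-.06,.036),(.044,.036),(-.022,.03),(.022,.03))]).round(1).tolist())
print(w2px(im,[[*(t+R@[0,.045]),.08]]))
rel([*(t+R@[0,.045]),.09],-8.8)
E
```

```text
clock: 8.48
tcp_pos: [0.583, 0.0863, 0.0285]
orientation: [0.76, 0.65, -0.001, 0.001]
ft_force: [-2.2, -11.3, 10.6]
opening: 0.0427
finger_force: 41.9
clock: 9.1
tcp_pos: [0.5831, 0.0879, 0.0281]
orientation: [0.759, 0.651, -0.0, -0.0]
ft_force: [0.4, 0.2, -0.6]
opening: 0.0857
finger_force: 0.0
clock: 9.72
tcp_pos: [0.5846, 0.0881, 0.1509]
orientation: [0.759, 0.651, 0.002, 0.001]
ft_force: [-0.1, -0.0, -0.4]
opening: 0.0853
finger_force: 0.0
[[289.6, 209.9], [349.5, 209.7], [235.4, 217.4], [381.1, 217.0], [289.3, 215.4], [349.6, 215.2]]
[[318.86339388 155.99319079]]
travel [ 1.018 -0.015  0.984] yaw 0.006 tool y -8.76 tcp [0.5837 0.0879 0.149 ] tilt [0.0021 0.0004] q6 1.87 t 9.775
```

View pics/w5.png

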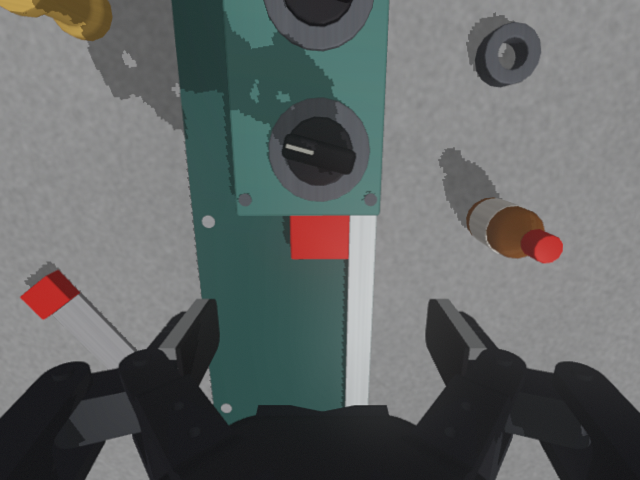

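Blade home: the red block's front edge (row 215) meets the roof edge, and it sits against the fence. The front knob is at (318,153), turned about 15°.

```bash
python3 -m creep '{"travel":[[0.2,0,0.1],[0.4,0,0.2],[0.65,0,0.3],[0.9,0,0.4],[1.05,-0.01,0.4]],"yaw":[-1,-2,-3,-4,-5]}' 0.7 60
python3 -m creep '{"travel":[[0,0,0],[0,0,0],[0,0,0],[0,0,0],[0,0,0]],"yaw":[-1.1,-2.2,-3.3,-4.4,-4.4]}'
python3 - <<'E'
from go import *
h=np.load('holder.npz'); t,R=h['t']+h['R']@[0,.0018],h['R']
np.savez('h2.npz',t=t,R=R)
rel([*(t+R@[0,.045]),.065],-8.8+75)
im=get_image('wrist'); save(im,'pics/w6.png')
E
```

```text
clock: 10.4
tcp_pos: [0.5912, 0.1506, 0.1221]
orientation: [0.488, 0.873, -0.001, -0.001]
ft_force: [-0.1, -0.4, -0.0]
opening: 0.0595
finger_force: 0.0
clock: 11.02
tcp_pos: [0.5915, 0.15, 0.1229]
orientation: [0.205, 0.979, -0.0, -0.001]
ft_force: [-0.4, -0.1, 0.2]
opening: 0.0598
finger_force: 0.0
travel [-0.016  0.011  0.966] yaw 0.025 tool y 66.4 tcp [0.5915 0.15   0.1229] tilt [-0.0017 -0.0004] q6 0.66 t 11.025
```

View pics/w6.png

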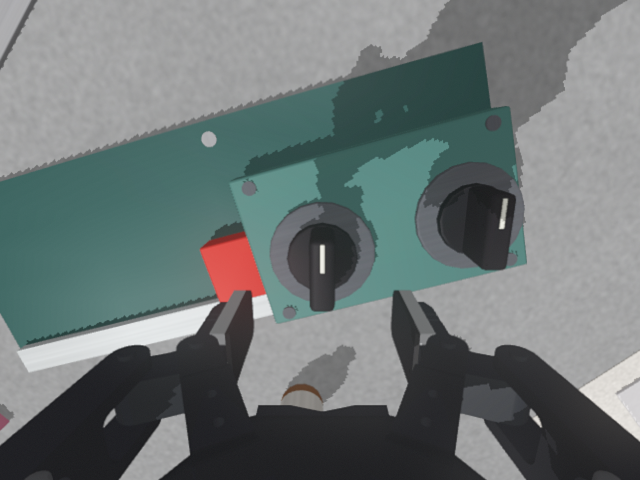

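The front bar stands vertical at (322,270), midway between the pads, so it is aligned with them. The rear bar at (500,230) is turned about 5° further. Now descend, grip and turn.

```bash
python3 -m creep '{"travel":[[-0.01,0.01,0.3],[-0.01,0.01,0.6],[-0.01,0.01,0.85],[-0.01,0.01,0.96],[-0.01,0.01,0.96]],"yaw":[0,0,0,0,0]}'
python3 -m creep '{"travel":[[0,0,0],[0,0,0],[0,0,0],[0,0,0],[0,0,0]],"yaw":[0,0,0,0,0]}' 0.05
python3 -m creep '{"travel":[[0,0,0],[0,0,0],[0,0,0],[0,0,0],[0,0,0]],"yaw":[0,0,0,0,0]}'
python3 -c "
from go import *
h=np.load('h2.npz');t,R=h['t'],h['R']
rel([*(t+R@[0,.045]),.065],66.2);print(sensors.state()['torque'])"
```

```text
clock: 11.7
tcp_pos: [0.5927, 0.1505, 0.0663]
orientation: [0.204, 0.979, -0.0, -0.0]
ft_force: [-1.1, -0.1, 0.3]
opening: 0.0596
finger_force: 0.0
clock: 12.32
tcp_pos: [0.5928, 0.1497, 0.0672]
orientation: [0.204, 0.979, -0.001, 0.0]
ft_force: [-4.1, -7.5, 11.1]
opening: 0.0127
finger_force: 59.3
clock: 12.95
tcp_pos: [0.5928, 0.1496, 0.0672]
orientation: [0.204, 0.979, -0.001, 0.0]
ft_force: [-5.6, -7.4, 9.6]
opening: 0.0131
finger_force: 59.3
travel [0.007 0.007 0.037] yaw 0.026 tool y 66.41 tcp [0.5928 0.1496 0.0672] tilt [ 0.0003 -0.0014] q6 0.66 t 12.95
[-1.45962424  1.01982994  0.04738204]
```

```bash
python3 -m creep '{"travel":[[0,0,0],[0,0,0],[0,0,0],[0,0,0],[0,0,0]],"yaw":[0.8,1.7,2.6,3.5,4.4]}'
python3 -m creep '{"travel":[[0,0,0],[0,0,0],[0,0,0],[0,0,0],[0,0,0]],"yaw":[0.8,1.6,2.4,3.2,3.4]}'
python3 -c "
from go import *
h=np.load('h2.npz');t,R=h['t'],h['R']
rel([*(t+R@[0,.045]),.065],66.2);print(sensors.state()['torque'])"
```

```text
clock: 13.58
tcp_pos: [0.5927, 0.1495, 0.0672]
orientation: [0.493, 0.87, -0.001, 0.001]
ft_force: [-6.0, -8.4, 10.1]
opening: 0.0128
finger_force: 59.4
clock: 14.2
tcp_pos: [0.5926, 0.1494, 0.0672]
orientation: [0.683, 0.731, -0.001, 0.001]
ft_force: [-5.8, -9.3, 11.7]
opening: 0.0128
finger_force: 59.5
travel [ 0.014 -0.     0.037] yaw -7.791 tool y 3.87 tcp [0.5926 0.1494 0.0672] tilt [ 0.0001 -0.002 ] q6 1.75 t 14.2
[-1.95380282  1.18978493  0.03624549]
```

```bash
python3 -m creep '{"travel":[[0,0,0],[0,0,0],[0,0,0],[0,0,0]],"yaw":[0.3,0.6,0.9,0.9]}'
python3 -c "
from go import *
rel([0.6,.15,.065],-8.8+90-80.2);print(sensors.state()['torque'])"
```

```text
clock: 14.7
tcp_pos: [0.5926, 0.1494, 0.0673]
orientation: [0.726, 0.688, -0.001, 0.001]
ft_force: [-7.1, -9.9, 12.6]
opening: 0.0129
finger_force: 82.0
travel [0.017 0.123 0.038] yaw -0.516 tool y -3.13 tcp [0.5926 0.1494 0.0673] tilt [ 0.0002 -0.0024] q6 1.87 t 14.7
[-2.3335558   1.25908587  2.0795222 ]
```

The moment jumped to 2.1 N m, so the front knob is at its stop. Relax, release, lift and go to the rear knob.

```bash
python3 -m creep '{"travel":[[0,0,0],[0,0,0]],"yaw":[-0.4,-0.5]}'
python3 -m creep '{"travel":[[0,0,0],[0,0,0],[0,0,0],[0,0,0]],"yaw":[0,0,0,0]}' 0.7
python3 -m creep '{"travel":[[0,0,-0.3],[0,0,-0.6],[0,0,-0.95],[0,0,-0.95]],"yaw":[0,0,0,0]}'
python3 -c "
from go import *
h=np.load('h2.npz');t,R=h['t'],h['R']
rel([*(t+R@[0,.140]),.12],63)"
```

```text
clock: 14.95
tcp_pos: [0.5926, 0.1494, 0.0672]
orientation: [0.702, 0.713, -0.001, 0.001]
ft_force: [-5.8, -8.7, 10.8]
opening: 0.0131
finger_force: 59.5
clock: 15.45
tcp_pos: [0.5929, 0.1506, 0.0665]
orientation: [0.702, 0.712, 0.0, -0.0]
ft_force: [0.0, 1.2, -0.0]
opening: 0.0602
finger_force: 0.0
clock: 15.95
tcp_pos: [0.5938, 0.1508, 0.1249]
orientation: [0.702, 0.712, 0.001, 0.001]
ft_force: [0.2, -1.3, -0.7]
opening: 0.06
finger_force: 0.0
travel [1.553 0.24  0.083] yaw -7.769 tool y 0.84 tcp [0.5938 0.1508 0.1249] tilt [0.0025 0.0007] q6 1.8 t 15.95
```

```bash
python3 -m creep '{"travel":[[0.3,0.05,0],[0.6,0.1,0],[0.9,0.15,0],[1.2,0.2,0],[1.54,0.24,0]],"yaw":[-1,-2,-3,-4,-5]}'
python3 -m creep '{"travel":[[0,0,0],[0,0,0],[0,0,0],[0,0,0]],"yaw":[-1,-2,-2.77,-2.77]}'
python3 - <<'E'
from go import *
h=np.load('h2.npz');t,R=h['t'],h['R']
rel([*(t+R@[0,.139]),.065],63)
im=get_image('wrist'); save(im,'pics/w7.png')
E
```

```text
clock: 16.58
tcp_pos: [0.6056, 0.2435, 0.1224]
orientation: [0.414, 0.91, -0.0, -0.0]
ft_force: [0.4, -0.4, 0.1]
opening: 0.0599
finger_force: 0.0
clock: 17.08
tcp_pos: [0.6056, 0.243, 0.1226]
orientation: [0.234, 0.972, -0.0, -0.0]
ft_force: [0.3, 0.2, 0.8]
opening: 0.0602
finger_force: 0.0
travel [-0.015  0.011  0.959] yaw -0.004 tool y 62.97 tcp [0.6056 0.243  0.1226] tilt [-0.0009 -0.0004] q6 0.85 t 17.075
```

View pics/w7.png

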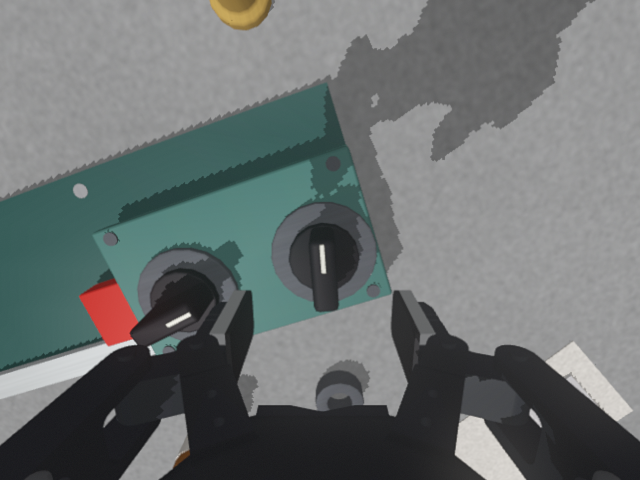

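The rear bar stands vertical at (323,265), centred between the pads. The front knob has turned and its bar now lies near holder y.

```bash
python3 -m creep '{"travel":[[-0.01,0.01,0.3],[-0.01,0.01,0.6],[-0.01,0.01,0.85],[-0.01,0.01,0.96],[-0.01,0.01,0.96]],"yaw":[0,0,0,0,0]}'
python3 -m creep '{"travel":[[0,0,0],[0,0,0],[0,0,0],[0,0,0],[0,0,0]],"yaw":[0,0,0,0,0]}' 0.05
python3 -m creep '{"travel":[[0,0,0],[0,0,0],[0,0,0],[0,0,0],[0,0,0]],"yaw":[0.5,1.4,2.3,3.2,4.1]}'
python3 -m creep '{"travel":[[0,0,0],[0,0,0],[0,0,0],[0,0,0],[0,0,0]],"yaw":[0.8,1.6,2.4,3.1,3.1]}'
python3 -c "
from go import *
rel([0.6,.15,.065],-8.8+90-80.2);print(sensors.state()['torque'])"
```

```text
clock: 17.75
tcp_pos: [0.6066, 0.2433, 0.0657]
orientation: [0.234, 0.972, -0.0, -0.0]
ft_force: [0.0, -0.5, -0.0]
opening: 0.06
finger_force: 0.0
clock: 18.38
tcp_pos: [0.6069, 0.2433, 0.0665]
orientation: [0.233, 0.972, 0.0, 0.0]
ft_force: [-1.6, -0.8, 5.9]
opening: 0.0128
finger_force: 59.9
clock: 19.0
tcp_pos: [0.6069, 0.2433, 0.0665]
orientation: [0.5, 0.866, 0.0, 0.0]
ft_force: [-2.5, -2.4, 7.2]
opening: 0.0126
finger_force: 60.2
clock: 19.62
tcp_pos: [0.6068, 0.2433, 0.0665]
orientation: [0.674, 0.739, 0.0, 0.0]
ft_force: [-2.8, -1.8, 7.0]
opening: 0.0129
finger_force: 60.1
travel [-1.537 -0.257  0.025] yaw 0.538 tool y 5.31 tcp [0.6068 0.2433 0.0665] tilt [ 0.0006 -0.    ] q6 1.86 t 19.625
[-0.43704118  0.49927969 -0.02129675]
```

```bash
python3 -m creep '{"travel":[[0,0,0],[0,0,0],[0,0,0],[0,0,0]],"yaw":[0.4,0.8,1.05,1.05]}'
python3 -c "
from go import *
rel([0.6,.15,.065],-8.8+90-80.2);print(sensors.state()['torque'])"
python3 -m creep '{"travel":[[0,0,0],[0,0,0]],"yaw":[-0.4,-0.5]}'
python3 -m creep '{"travel":[[0,0,0],[0,0,0],[0,0,0],[0,0,0]],"yaw":[0,0,0,0]}' 0.7
python3 -m creep '{"travel":[[0,0,-0.3],[0,0,-0.7],[0,0,-1.2],[0,0,-1.8],[0,0,-2.4]],"yaw":[0,0,0,0,0]}'
python3 -m creep '{"travel":[[-0.8,0,0],[-1.6,0,0],[-2.4,0,-0.3],[-2.7,0,-0.5],[-2.7,0,-0.5]],"yaw":[0,0,0,0,0]}'
python3 - <<'E'
from go import *
im=get_image('wrist'); a=im['color']; im=get_image('top'); 
c=im['color'][130:330,170:410]
cv2.imwrite('pics/end.png',np.hstack([cv2.resize(a,(400,300)),cv2.resize(c,(360,300),interpolation=cv2.INTER_CUBIC)])[:,:,::-1])
E
```

```text
clock: 20.12
tcp_pos: [0.6068, 0.2433, 0.0666]
orientation: [0.725, 0.689, 0.0, 0.0]
ft_force: [-2.7, -3.0, 6.9]
opening: 0.0131
finger_force: 81.2
travel [-1.559 -0.034  0.026] yaw -0.493 tool y -2.94 tcp [0.6068 0.2433 0.0666] tilt [ 0.0007 -0.0003] q6 2.0 t 20.125
[-0.68682669  0.42735622  1.82437115]
clock: 20.38
tcp_pos: [0.6068, 0.2433, 0.0665]
orientation: [0.701, 0.714, 0.0, 0.0]
ft_force: [-2.8, -2.7, 6.6]
opening: 0.0128
finger_force: 60.1
clock: 20.88
tcp_pos: [0.6067, 0.2434, 0.0658]
orientation: [0.701, 0.713, -0.0, -0.0]
ft_force: [-0.2, 0.7, -0.4]
opening: 0.0598
finger_force: 0.0
clock: 21.5
tcp_pos: [0.6066, 0.2433, 0.2111]
orientation: [0.701, 0.713, -0.0, -0.0]
ft_force: [-0.0, 0.2, 0.5]
opening: 0.0596
finger_force: 0.0
clock: 22.12
tcp_pos: [0.6101, 0.0807, 0.2409]
orientation: [0.701, 0.713, 0.001, 0.0]
ft_force: [0.8, 0.4, -0.2]
opening: 0.0599
finger_force: 0.0
```

View pics/end.png

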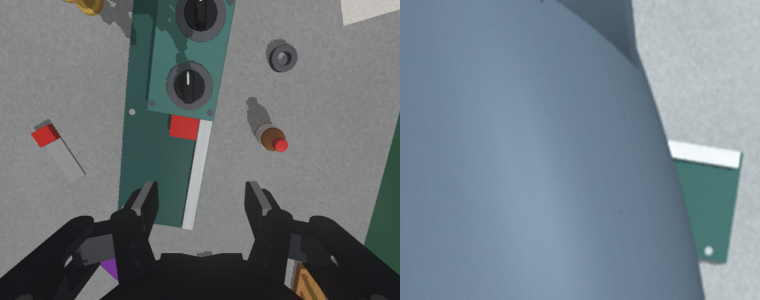

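The wrist half shows the red block flush with the holder's face at (184,126). Both knob bars, at (188,88) and (199,12), lie near the slot axis, and the bottle, ring gauge and collet have not been disturbed. The arm is clear.

```bash
python3 -m creep '{"travel":[[0,0,0],[0,0,0],[0,0,0]],"yaw":[0,0,0]}'; python3 -c "
from rig import order
print(order.close_job())"
```

```text
clock: 22.6
tcp_pos: [0.6095, 0.0819, 0.2397]
orientation: [0.701, 0.714, -0.0, -0.0]
ft_force: [0.5, -0.3, 0.4]
opening: 0.0601
finger_force: 0.0
the job is handed in; nothing more can be done
None
```

I handed the job in at about 22.6 s: the blade is home against the holder's face, both knobs were then turned to their end stops, and the bottle, collet and ring gauge were not touched; no verdict came back.

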